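# Nudge the stage plate into the microscope base and swing the clips over it

## Robot

A 6-joint arm with a two-finger parallel gripper is mounted at the origin on the work surface. World frame = base frame: x ahead of the robot, y to its left, z up, the work surface at z = 0. Lengths are in m, angles in rad, forces in N, time in s.
With the tool pointing down it reaches from about 0.35 to 0.975 m from the base axis. Payload 4.9 kg.
Tool frame: the origin (TCP) lies at the very end of the fingers, on their centre line; the grasp point (between the pads) lies 19 mm behind it; x points along the fingers, z is the direction in which the jaws open and shut, and the axes are right-handed (so a half turn about x gives the same grasp; the last joint's range is limited). The gripper opens to 85 mm and grips with 20 to 120 N. Pads are 22 mm wide; open, the fingers measure 114 mm over their backs; the gripper's body (76 mm by 85 mm) begins 54 mm behind the grasp point. The pads swing forward as they close: fully open they stand 13 mm farther back than shut.
Start: joints at [-1.262, 0.053, 1.613, -0, 1.476, -0.119], TCP at [0.259, -0.569, 0.231] pointing down, gripper open.
Joint ranges: [-3.01, 3.01], [-1.01, 2.22], [0.06, 2.58], [-1.02, 4.17], [0.09, 2.62], [-3.14, 3.14]. Speed limits (rad/s): [2.57, 2.57, 3.14, 3.14, 3.14, 3.14].

## Interface

Orientations are given as a rotation vector (axis times angle).
In Python, from station import ctrl, imaging gives the robot as it stands. The module is installed in compiled form; this text tells all that it offers.
- The arm moves only by the shell command python3 -m jog 'ROWS' [FORCE]. ROWS is JSON, a list that holds one entry, the list of rows, each a list of 5 numbers: the shift along the tool's x, y, z in m, then the turn about the tool's x in rad, then the closure, from -1 (fully open) to 1 (shut). A call has 1 to 12 rows; each row is the pose to reach, as a shift and turn from the pose measured when the call began, along the tool's axes at that moment; what a row does not reach only later rows make up. A row lasts 1/10 s, in which the tool goes at most 50 mm and 8.59 degrees, less where a joint would pass 70% of its speed; a pose out of reach is approached as far as the arm can. A call with a gripper value outside its range is refused whole. The fingers move at their own pace and stop on an object; FORCE is the grip in N (left out, the last holds). Time passes only in rows, so rows that repeat a pose let the fingers close. It gives the time, the measured TCP pose, the force and the opening at its end, in the units of the state.
- ctrl.get_obs(): the state, without advancing time (a new reading comes with each control period).
- imaging.get_image(name): name is "scene" or "top" or "wrist"; returns a dict with "color" (384x512x3 uint8, red, green, blue), "intrinsics" (3x3 intrinsics, pixels), "R" (3x3) and "t" (3): a world point X has camera coordinates R X + t. Camera axes: x right, y down, z forward; pixel columns grow to the right and rows downward; lengths in m; the calibration is good to about 2 mm. A picture is of the moment at which its call begins. There is no depth.
- ctrl.finish_job(): hands the job in, once; it reports no verdict.
The state is a dict: "t": time; "q": joint angles; "dq": joint speeds; "effort": joint torques, N m; "tool_pos": TCP position; "tool_rot": TCP orientation; "contact_force": force on the tool from outside, world axes, zero at the start; "wrist_torque": the same for the moment, N m; "opening": finger opening in m.
Only numpy, scipy, OpenCV 4.12 (cv2) and the standard library are available. Lean on these libraries where they do the work, as an engineer would, in place of code of your own. Each camera call takes 0.05 s, during which the arm holds its last target.

## Task

The round stage plate is lying loose on the base of the stereo microscope, partly over the round recess it belongs in. Without lifting it off the base, nudge the plate across with the fingers until it drops into the recess and lies flat and flush, then push both steel stage clips round so that their tips reach well in over the plate. Leave everything else on the bench and the base where it is.

Things in the scene. Friction and masses are not known exactly. Their poses are not given: they have to be found in the camera images.
- microscope: stereo microscope stand, white, fixed. Origin: on the bench under the centre of its round recess; z up, x from the user's (front) edge back to the pillar, y to the user's left. Its base is a slab 22 thick (top 22 above the origin), x = -105 to 185, y = -100 to 100, edges rounded by 11.
- pillar (a point): foot of the pillar on the base top, at x = 145, y = 0 of the microscope. Steel, 25 thick, foot 60 across, 345 high. The head and focus knobs are swung to the back, behind it, over 160 above the bench; round it, over 195 above the bench, collar and focus block reach 28 forward and the focus knobs 65 to either side. Nothing hangs over the recess.
- recess (a point): centre of the floor of the recess in the base: a round, straight-walled, flat-bottomed hole, 83 across and 6 deep (floor 16 above the bench); axes as the microscope's
- stage_plate: loose plastic disc 80 across, 6 thick, 35 to 75 g, black face up. Origin: centre of its underside. Starts flat on the base top, partly over the recess, centre 30 to 63 from the recess centre on its front side. A light push on its edge slides it; it drops in when within about 1.5 of the recess centre; its top is then level with the base top.
- clip_left (a joint): angle (rad) of the left stage clip about its upright pivot at x = 55, y = 30 of the microscope (screw 13 across, 11 high). 0: it points along the microscope's +y; grows as it swings towards -x and in over the recess; 1.57 points along -x; stop at 1.9. Starts at 0.3 to 0.8. Turns with about 0.5 N at its tip, stays where left.
- clip_right (a joint): the same for the right stage clip, the mirror image: pivot at x = 55, y = -30; 0 points along the microscope's -y; it grows as the clip swings towards -x and in over the recess
- clip_left_tip (a point): point on the turned-up end of the left clip, 58 from the pivot axis along the clip, 9 above the base top. The clip is a steel strip 10 wide and 2 thick lying 2 to 4 above the base top (it passes over the plate only when that is fully in); its last 12 turn up like a ski tip to 15 above the base top; it ends 63 from the pivot.
- clip_right_tip (a point): the same point of the right clip
- staining_block: square clear glass block, 40 x 40 x 14, standing on the rear right corner of the microscope base; origin at the centre of its underside; to be left alone
- petri_dish: closed clear petri dish, 60 across, 15 high, on the bench in front of the microscope base; origin at the centre of its underside; to be left alone
- forceps: steel forceps, 130 long, 7 high, lying on the bench in front of the microscope base (along its own x); origin at the centre of its underside; to be left alone
- slide_box: blue slide box, 98 x 85 x 35, on the bench; origin at the centre of its underside; to be left alone
- dropper_bottle: amber dropper bottle, 38 across, 101 high, on the bench; origin at the centre of its underside; to be left alone
- specimen_jar: glass specimen jar with white lid, 52 across, 62 high, on the bench; origin at the centre of its underside; to be left alone
- loupe: folding loupe, 70 x 30 x 18, on the bench; origin at the centre of its underside; to be left alone

How it is judged:
By the outcome, as a careful person would: the job done as asked, in the order asked, and still so for the second after the job is handed in, with the robot touching nothing.
It also fails if it takes over 67 s, if anything falls off the work surface, if the arm or the gripper's body presses on something with over 40 N, if the wrist force passes 120 N, or if a joint passes its speed limit or range.

## Working session

There is one attempt and no reset: what is moved stays moved. The work goes in short steps, Python scripts to look and compute and a shell command to move; the robot and the scene stay as the last step left them, time stands still between calls to the robot, and variables do not carry over. Pictures are saved under pics/ and viewed, and the job is handed in when it is done.

```bash
mkdir -p pics; ls; python3 - <<'E'
from station import ctrl, imaging
import cv2, numpy as np
o=ctrl.get_obs()
for k,v in o.items(): print(k,np.round(v,4))
for n in ["scene","top","wrist"]:
    d=imaging.get_image(n); cv2.imwrite(f"pics/{n}0.png",cv2.cvtColor(d["color"],cv2.COLOR_RGB2BGR))
    print(n,np.round(d["intrinsics"],1).tolist(),np.round(d["R"],3).tolist(),np.round(d["t"],3).tolist())
E
```

```text
pics
t 0.0
q [-1.262   0.0533  1.6143  0.      1.476  -0.119 ]
dq [ 0.      0.001   0.0012  0.      0.0007 -0.0008]
effort [ 1.50000e-03 -3.93680e+01 -3.70179e+01 -0.00000e+00  6.90000e-03
  0.00000e+00]
tool_pos [ 0.2591 -0.5681  0.2301]
tool_rot [ 0.8899  1.3833 -0.8877]
contact_force [ 0.3147 -0.0548 -0.4112]
wrist_torque [-0.0592  0.0296  0.0123]
opening 0.0855
scene [[469.3, 0.0, 258.9], [0.0, 469.3, 193.8], [0.0, 0.0, 1.0]] [[0.218, 0.976, -0.005], [0.727, -0.166, -0.666], [-0.651, 0.141, -0.746]] [-0.12, -0.314, 1.599]
top [[449.0, 0.0, 253.2], [0.0, 449.0, 188.9], [0.0, 0.0, 1.0]] [[-0.013, -1.0, 0.008], [-0.995, 0.012, -0.103], [0.103, -0.009, -0.995]] [0.035, 0.486, 1.551]
wrist [[288.6, 0.0, 259.3], [0.0, 288.6, 194.1], [0.0, 0.0, 1.0]] [[0.415, -0.91, -0.002], [-0.868, -0.397, 0.297], [-0.271, -0.121, -0.955]] [-0.623, -0.038, 0.38]
```

View pics/scene0.png

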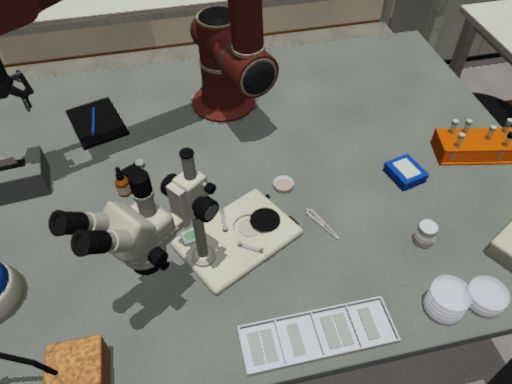

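View pics/top0.png

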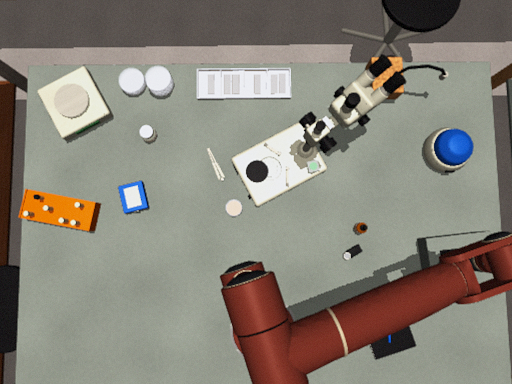

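View pics/wrist0.png

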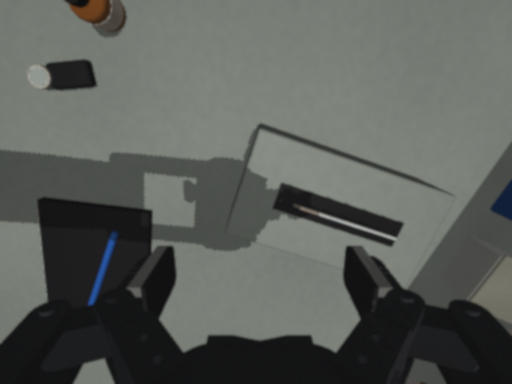

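The scene and top views show the microscope base (top view about columns 232–327, rows 115–207). The black plate is near (257,171) and the recess near (268,168). The clips and pillar lie to the right, and the front edge faces left. The petri dish is at (233,208) and the forceps at (215,163). I'll enlarge both views.

```bash
cat > h.py <<'E'
from station import ctrl, imaging
import cv2, numpy as np
def grab(n,tag=None):
    d=imaging.get_image(n)
    if tag: cv2.imwrite(f"pics/{tag}.png",cv2.cvtColor(d["color"],cv2.COLOR_RGB2BGR))
    return d
def cast(d,px,z):
    px=np.atleast_2d(np.asarray(px,float)); K,R,t=map(np.asarray,(d["intrinsics"],d["R"],d["t"]))
    C=-R.T@t; r=(np.c_[px,np.ones(len(px))]@np.linalg.inv(K).T)@R
    return C+r*((z-C[2])/r[:,2])[:,None]
def proj(d,X):
    X=np.atleast_2d(np.asarray(X,float)); K,R,t=map(np.asarray,(d["intrinsics"],d["R"],d["t"]))
    c=(X@R.T+t)@K.T; return c[:,:2]/c[:,2:]
def crop(d,tag,x0,y0,x1,y1,s):
    im=cv2.cvtColor(d["color"],cv2.COLOR_RGB2BGR)[y0:y1,x0:x1]
    cv2.imwrite(f"pics/{tag}.png",cv2.resize(im,None,fx=s,fy=s,interpolation=cv2.INTER_CUBIC))
E
python3 - <<'E'
from h import *
d=grab("top"); crop(d,"topc",205,105,335,215,6)
d=grab("scene"); crop(d,"scenec",160,165,310,295,5)
E
```

```text
(no output)
```

View pics/topc.png

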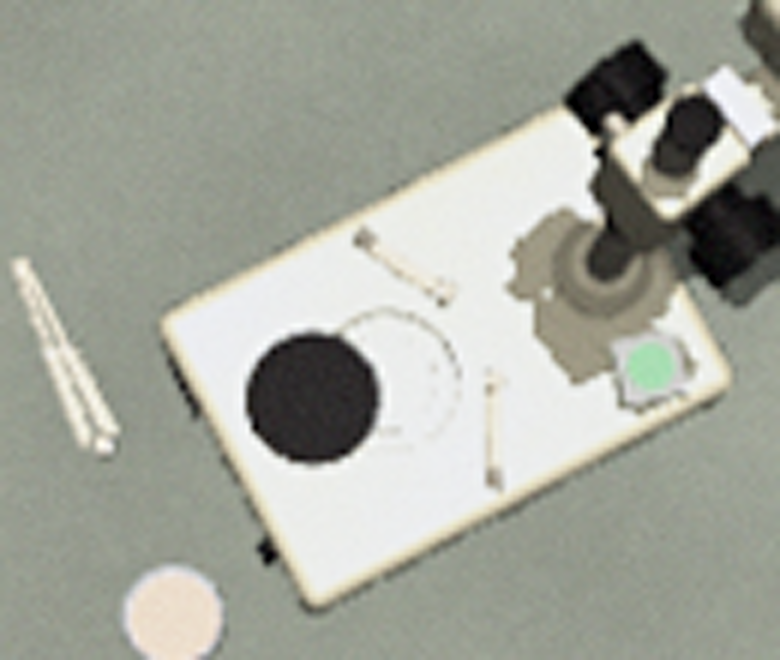

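View pics/scenec.png

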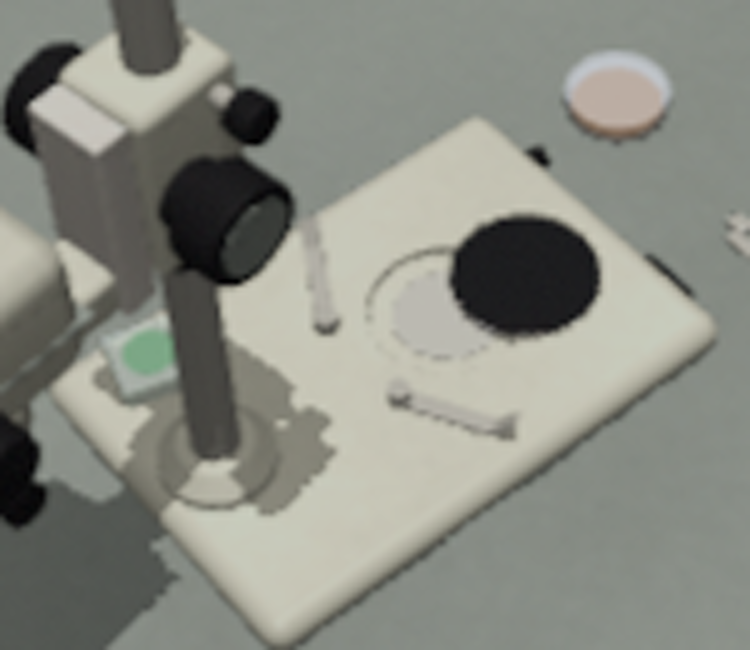

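The enlarged view puts the left clip's pivot at about crop (445,292) with its tip at (365,238). The right clip's pivot is at (492,380) with its tip at (493,478). The plate centre is at (312,398) and the recess rim is around (395,380). Next I'll measure these.

```bash
python3 - <<'E'
from h import *
d=grab("top")
im=d["color"].astype(int); 
# base: bright
m=((im.min(2)>175)).astype(np.uint8); m[:, :225]=0; m[:,330:]=0; m[:105]=0; m[212:]=0
m=cv2.morphologyEx(m,cv2.MORPH_CLOSE,np.ones((3,3)))
n,l,s,c=cv2.connectedComponentsWithStats(m); k=1+np.argmax(s[1:,4]); print(s[k])
cn=max(cv2.findContours((l==k).astype(np.uint8),cv2.RETR_EXTERNAL,cv2.CHAIN_APPROX_NONE)[0],key=cv2.contourArea)[:,0]
h=cv2.convexHull(cn)
W=cast(d,h[:,0],0.015)[:,:2]*1000
r=cv2.minAreaRect(W.astype(np.float32)); print("rect",r); print(cv2.boxPoints(r))
# plate: dark round
b=(im.max(2)<70).astype(np.uint8); b[:, :240]=0;b[:,275:]=0;b[:155]=0;b[187:]=0
n,l,s,c=cv2.connectedComponentsWithStats(b);k=1+np.argmax(s[1:,4]); print(s[k],c[k])
print("plate",cast(d,c[k],0.028))
uv=lambda u,v:(205+(u+.5)/6-.5,105+(v+.5)/6-.5)
for nme,p,z in [("Lpiv",(445,292),.033),("Ltip",(363,237),.034),("Rpiv",(492,380),.033),("Rtip",(494,480),.034),("petri",(173,613),.015),("fc1",(20,265),.007),("fc2",(105,440),.007)]:
    print(nme,np.round(cast(d,uv(*p),z)[0]*1000,1))
E
```

```text
[ 232  123   94   82 3209]
rect ((579.0790405273438, -63.613311767578125), (192.2231903076172, 282.43878173828125), 27.49616813659668)
[[ 428.62457   17.28048]
 [ 559.0235  -233.25449]
 [ 729.5335  -144.50711]
 [ 599.1346   106.02786]]
[246 161  22  21 357] [256.5210084  171.00560224]
plate [[0.54890869 0.01636987 0.028     ]]
Lpiv [610.4 -62.7  33. ]
Ltip [643.5 -15.   34. ]
Rpiv [557.9 -89.2  33. ]
Rtip [498.9 -89.1  34. ]
petri [424.8  99.1  15. ]
fc1 [634.4 188.9   7. ]
fc2 [528.5 138.8   7. ]
```

```bash
cat >> h.py <<'E'
from scipy.spatial.transform import Rotation as Ro
MX=np.array([.4617,-.887]); MX/=np.linalg.norm(MX); MY=np.array([-MX[1],MX[0]])
REC=np.array([.5595,-.0276])
def m2w(a,b): return REC+(a*MX+b*MY)/1000
def w2m(p): p=np.asarray(p)[...,:2]-REC; return np.stack([p@MX,p@MY],-1)*1000
def tool():
    o=ctrl.get_obs(); return np.array(o["tool_pos"]),Ro.from_rotvec(o["tool_rot"]).as_matrix(),o
def shift(target):  # world target -> tool-axes shift
    p,R,o=tool(); return np.round(R.T@(np.asarray(target)-p),4)
E
python3 - <<'E'
from h import *
p,R,o=tool(); print(np.round(R,3)); d=grab("wrist"); C=-np.array(d["R"]).T@d["t"]; print("cam",C, "tool axes",R.T@(C-p),"view dir tool",R.T@np.array(d["R"])[2])
for w in [(.30,-.30,.25),(.40,-.08,.25),(.45,.06,.25)]: print(w,shift(w))
print("MY ang vs toolz; turn needed", np.arctan2(*(R[:2,2][::-1])))
print(w2m([.5489,.0164]), w2m([.6104,-.0627]),w2m([.5579,-.0892]),w2m([.6435,-.015]),w2m([.4989,-.0891]))
E
```

```text
[[-0.     0.91   0.415]
 [ 0.001  0.415 -0.91 ]
 [-1.     0.    -0.001]]
cam [ 0.32891116 -0.53634731  0.37321479] tool axes [-0.1423204   0.07674645 -0.00041735] view dir tool [ 9.54898179e-01 -2.96932906e-01 -5.62984783e-04]
(0.3, -0.3, 0.25) [-0.0189  0.1485 -0.2275]
(0.4, -0.08, 0.25) [-0.0188  0.3308 -0.3861]
(0.45, 0.06, 0.25) [-0.0187  0.4343 -0.4928]
MY ang vs toolz; turn needed -1.1429717129093404
[-43.92342799  10.91294982] [54.63598138 28.9435578 ] [ 53.90220786 -29.86087721] [27.60748497 80.32799496] [ 26.57233179 -82.14938334]
```

```bash
python3 -m jog '[[[-0.019,0.148,-0.227,0,-0.18],[-0.019,0.148,-0.227,0,-0.18],[-0.019,0.148,-0.227,0,-0.18],[-0.019,0.148,-0.227,-0.1,-0.18],[-0.019,0.148,-0.227,-0.2,-0.18],[-0.019,0.148,-0.227,-0.35,-0.18],[-0.019,0.331,-0.386,-0.5,-0.18],[-0.019,0.331,-0.386,-0.65,-0.18],[-0.019,0.331,-0.386,-0.8,-0.18],[-0.019,0.331,-0.386,-0.95,-0.18],[-0.019,0.331,-0.386,-1.1,-0.18],[-0.019,0.331,-0.386,-1.25,-0.18]]]' 20; python3 - <<'E'
from h import *
p,R,o=tool(); print(p,np.round(R,3),np.round(o["q"],2),o["opening"])
print(shift((.49,.12,.25)))
E
```

```text
t: 1.55
tool_pos: [0.4014, -0.0757, 0.2505]
tool_rot: [-0.094, 1.568, 0.096]
contact_force: [-0.1, -0.5, -0.1]
opening: 0.0505
[ 0.4013961  -0.07574399  0.25046679] [[ 0.001 -0.121  0.993]
 [ 0.002  0.993  0.121]
 [-1.     0.002  0.001]] [-0.37 -0.52  2.06  0.    1.6  -0.49] 0.050534421427119
[0.0009 0.1836 0.1116]
```

```bash
python3 -c "
from h import *
print(shift((.535,.072,.16)))"
```

```text
[0.0908 0.1304 0.1504]
```

```bash
python3 -m jog '[[[0,0.13,0.05,-0.05,-0.18],[0,0.13,0.05,-0.114,-0.18],[0,0.13,0.05,-0.114,-0.18],[0.02,0.13,0.15,-0.114,-0.18],[0.05,0.13,0.15,-0.114,-0.18],[0.09,0.13,0.15,-0.114,-0.18],[0.09,0.13,0.15,-0.114,-0.18],[0.09,0.13,0.15,-0.114,-0.18],[0.09,0.13,0.15,-0.114,-0.18]]]'; python3 - <<'E'
from h import *
p,R,o=tool(); print(np.round(R,3),np.round(o["q"],2),o["opening"])
d=grab("wrist","w1"); print(proj(d,[*m2w(0,0),.022]),proj(d,[*m2w(55,30),.033]),proj(d,[*m2w(55,-30),.033]))
E
```

```text
t: 2.45
tool_pos: [0.5355, 0.0715, 0.1635]
tool_rot: [-0.184, 1.558, 0.185]
contact_force: [-0.6, -0.5, 0.0]
opening: 0.0505
[[ 0.005 -0.233  0.972]
 [ 0.002  0.972  0.233]
 [-1.     0.001  0.005]] [-0.01 -0.1   1.88  0.    1.36 -0.24] 0.05051832641470975
[[258.11650968 270.96913364]] [[295.58267747 311.85279883]] [[244.42459706 322.57025753]]
```

View pics/w1.png

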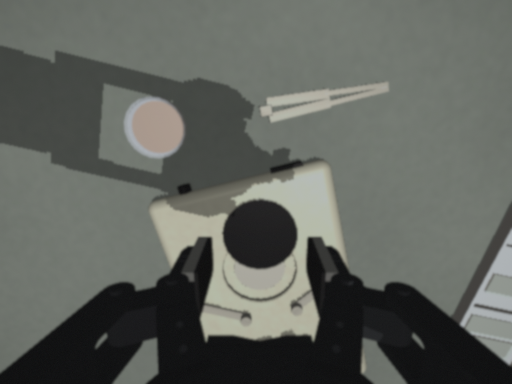

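The wrist view shows the plate at (260,233), the recess rim at (259,272), and the clip screws at (246,319) and (297,307), against predictions of (244,323) and (296,312). I'll fit circles to refine these.

```bash
python3 - <<'E'
from h import *
d=grab("wrist"); im=d["color"].astype(int)
b=(im.max(2)<60).astype(np.uint8); b[:195]=0;b[275:]=0;b[:,:218]=0;b[:,300:]=0
n,l,s,c=cv2.connectedComponentsWithStats(b);k=1+np.argmax(s[1:,4]);print(s[k],c[k])
cn=max(cv2.findContours((l==k).astype(np.uint8),cv2.RETR_EXTERNAL,cv2.CHAIN_APPROX_NONE)[0],key=cv2.contourArea)[:,0]
W=cast(d,cn,.028)[:,:2]*1000
(c0,r0)=cv2.minEnclosingCircle(W.astype(np.float32)); el=cv2.fitEllipse(W.astype(np.float32)); print("plate",c0,r0,el, w2m(np.array(el[0])/1000))
for q in [(246,319),(297,307)]:
    P=cast(d,q,.033)[0]; print(P,w2m(P))
crop(d,"w1c",200,190,330,330,4)
cv2.imwrite("pics/w1d.png",cv2.resize(cv2.cvtColor(d["color"],cv2.COLOR_RGB2BGR)[240:330,210:320],None,fx=6,fy=6,interpolation=cv2.INTER_CUBIC))
E
```

```text
[ 224  200   72   67 3791] [259.20706937 233.40912688]
plate (550.0776977539062, 18.474124908447266) 38.68497085571289 ((550.16162109375, 18.538616180419922), (75.2132568359375, 76.18119049072266), 27.534273147583008) [-45.23793222  13.01947435]
[ 0.5594865  -0.08553145  0.033     ] [ 51.380609   -26.75978743]
[ 0.61196879 -0.05637993  0.033     ] [49.75423355 33.25318886]
```

View pics/w1d.png

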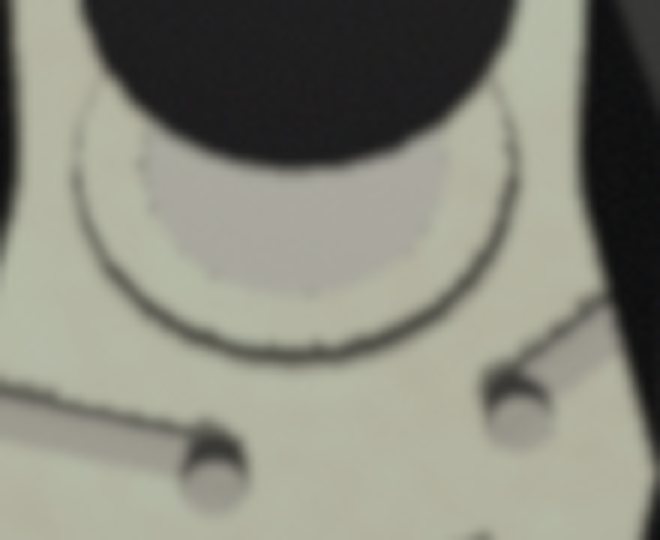

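```bash
python3 - <<'E'
from h import *
from scipy.optimize import least_squares
d=grab("wrist")
g=d["color"].astype(float).mean(2)
uv=lambda u,v:(210+(u+.5)/6-.5,240+(v+.5)/6-.5)
for q in [(215,487),(518,426)]:
    P=cast(d,uv(*q),.033)[0]; print(np.round(P*1000,1),w2m(P))
# darkest along rays from approx centre for recess rim
c=np.array(proj(d,[*m2w(0,0),.022])[0]); pts=[]
for a in np.radians(np.arange(10,171,5)):
    r=np.arange(28,46,.25); X=(c[0]+r*np.cos(a)).astype(np.float32);Y=(c[1]+r*np.sin(a)).astype(np.float32)
    v=cv2.remap(g.astype(np.float32),X[None],Y[None],cv2.INTER_LINEAR)[0]
    i=np.argmin(v); bg=np.median(v[-12:]); j=i
    while j<len(v)-1 and v[j]<(bg+v[i])/2: j+=1
    if bg-v[i]>25: pts.append((X[j],Y[j]))
W=cast(d,pts,.022)[:,:2]*1000; print(len(pts))
f=least_squares(lambda q:np.hypot(*(W-q[:2]).T)-q[2],[559,-28,41],loss="soft_l1"); print(f.x,np.abs(f.fun).max())
f=least_squares(lambda q:np.hypot(*(W-q[:2]).T)-41.5,[559,-28],loss="soft_l1"); print(f.x,np.abs(f.fun).max())
E
```

```text
[559.4 -88.1  33. ] [ 53.64832225 -27.99180624]
[612.2 -61.4  33. ] [54.29632092 31.11846967]
30
[560.1630488  -24.99907313  42.5138382 ] 1.3083553467064064
[560.4451009  -26.24268032] 1.4740455088180724
```

```bash
sed -i 's/^REC=.*/REC=np.array([.5604,-.0262])/' h.py; python3 -c "
from h import *
print(shift((.5384,.0691,.035)),w2m([.5384,.0691]))"
```

```text
[ 0.1289 -0.003   0.0013] [-94.69153539  24.48679494]
```

```bash
python3 -m jog '[[[0.03,-0.003,0.001,0,-0.18],[0.07,-0.003,0.001,0,-0.18],[0.11,-0.003,0.001,0,-0.18],[0.128,-0.003,0.001,0,-0.18],[0.128,-0.003,0.001,0,-0.18],[0.128,-0.003,0.001,0,-0.18]]]'; python3 - <<'E'
from h import *
d=grab("wrist","w2"); d=grab("scene"); crop(d,"s2",160,165,310,295,5)
E
```

```text
t: 3.2
tool_pos: [0.5392, 0.0689, 0.0377]
tool_rot: [-0.184, 1.554, 0.185]
contact_force: [1.1, 0.1, 0.7]
opening: 0.0502
```

View pics/w2.png

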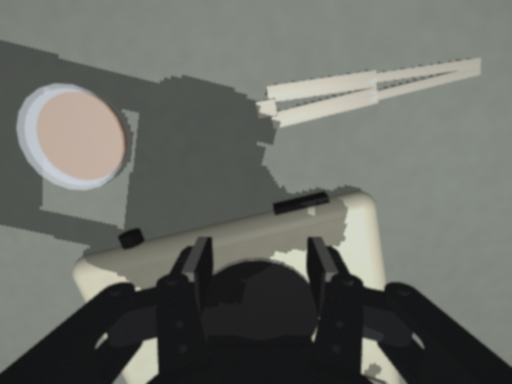

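View pics/s2.png

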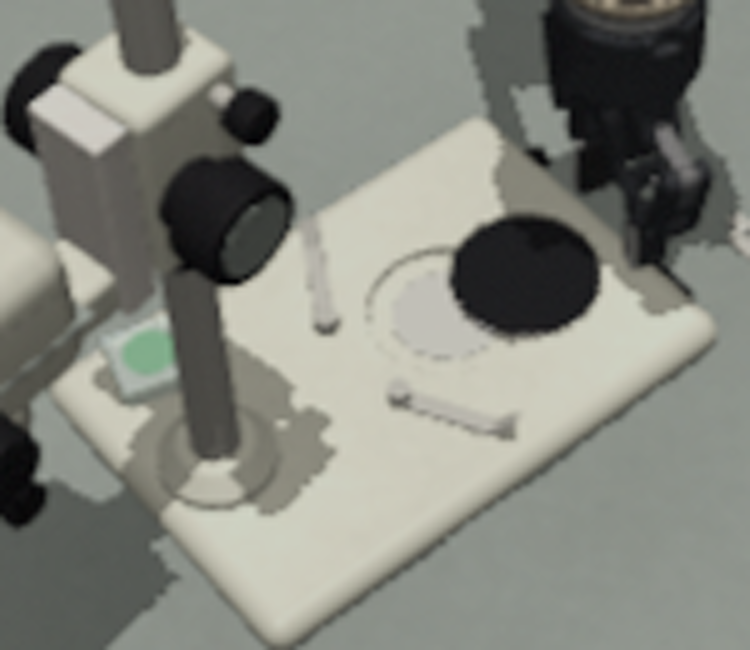

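The fingers straddle the base just in front of the plate and are clear of it. I'll descend with a guarded move.

```bash
python3 -m jog '[[[0.004,0,0,0,-0.18],[0.008,0,0,0,-0.18],[0.011,0,0,0,-0.18],[0.011,0,0,0,-0.18],[0.011,0,0,0,-0.18]]]'; python3 -m jog '[[[0.002,0,0,0,-0.18],[0.004,0,0,0,-0.18],[0.004,0,0,0,-0.18]]]'
```

```text
t: 3.8
tool_pos: [0.5401, 0.0689, 0.0275]
tool_rot: [-0.184, 1.553, 0.185]
contact_force: [-0.5, 0.1, 0.6]
opening: 0.05
t: 4.1
tool_pos: [0.5398, 0.069, 0.023]
tool_rot: [-0.184, 1.553, 0.185]
contact_force: [-0.2, -0.9, 0.6]
opening: 0.0503
```

```bash
python3 -m jog '[[[0.0015,0,0,0,-0.18],[0.0015,0,0,0,-0.18]]]';python3 -m jog '[[[0.0012,0,0,0,-0.18],[0.0012,0,0,0,-0.18]]]'
```

```text
t: 4.3
tool_pos: [0.5396, 0.069, 0.0212]
tool_rot: [-0.184, 1.554, 0.185]
contact_force: [-0.1, -0.6, 0.3]
opening: 0.0505
t: 4.5
tool_pos: [0.5394, 0.069, 0.0198]
tool_rot: [-0.184, 1.554, 0.185]
contact_force: [-0.7, 0.0, 0.4]
opening: 0.05
```

```bash
python3 -m jog '[[[0.001,0,0,0,-0.18],[0.001,0,0,0,-0.18]]]';python3 -m jog '[[[0.001,0,0,0,-0.18],[0.001,0,0,0,-0.18]]]'; python3 -c "
from h import *
p,R,o=tool()
e=np.array([.2245,-.974]);P=np.array([.5501,.0185])
print('along',(P-p[:2])@e,'lat',(P-p[:2])@[e[1],-e[0]],np.round(R[:,1],3))
"
```

```text
t: 4.7
tool_pos: [0.5397, 0.069, 0.0191]
tool_rot: [-0.184, 1.554, 0.185]
contact_force: [0.2, -0.3, 0.7]
opening: 0.0504
t: 4.9
tool_pos: [0.5398, 0.069, 0.0189]
tool_rot: [-0.184, 1.555, 0.185]
contact_force: [-2.5, -0.6, 5.9]
opening: 0.0503
along 0.051471801285338306 lat 0.0012585924855375412 [-0.233  0.973 -0.   ]
```

Contact with the base at TCP z 0.0189 puts the tips about 3 mm above the TCP. I'll raise 1.5 mm and begin the push.

```bash
python3 -m jog '[[[-0.0017,0,-0.002,0,-0.18],[-0.0017,-0.004,-0.002,0,-0.18],[-0.0017,-0.008,-0.002,0,-0.18],[-0.0017,-0.011,-0.002,0,-0.18],[-0.0017,-0.014,-0.002,0,-0.18],[-0.0017,-0.017,-0.002,0,-0.18],[-0.0017,-0.020,-0.002,0,-0.18],[-0.0017,-0.023,-0.002,0,-0.18],[-0.0017,-0.026,-0.002,0,-0.18],[-0.0017,-0.029,-0.002,0,-0.18],[-0.0017,-0.032,-0.002,0,-0.18],[-0.0017,-0.032,-0.002,0,-0.18]]]'; python3 - <<'E'
from h import *
d=grab("wrist","w3"); d=grab("scene"); crop(d,"s3",160,165,310,295,5)
d=grab("top"); crop(d,"t3",205,105,335,215,6)
E
```

```text
t: 6.1
tool_pos: [0.5454, 0.037, 0.0206]
tool_rot: [-0.184, 1.554, 0.184]
contact_force: [-0.5, 0.5, -0.0]
opening: 0.0502
```

View pics/s3.png

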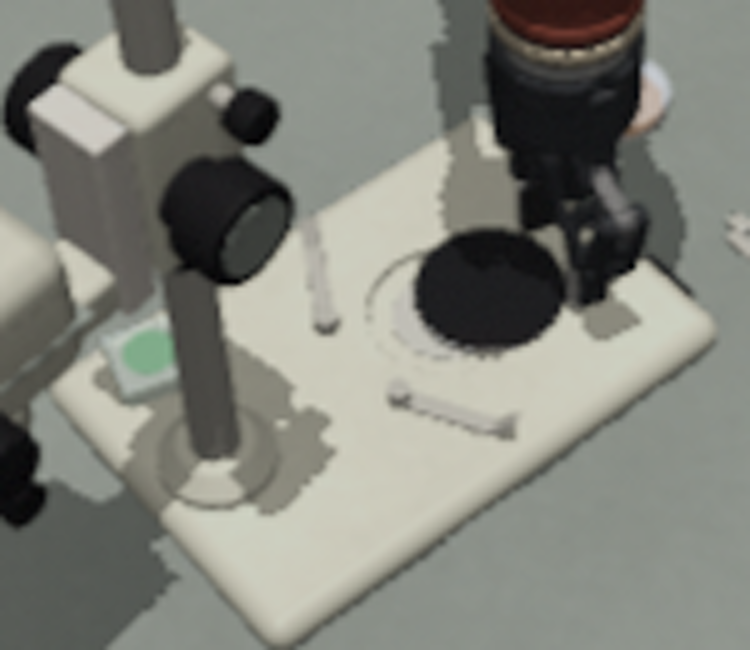

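View pics/t3.png

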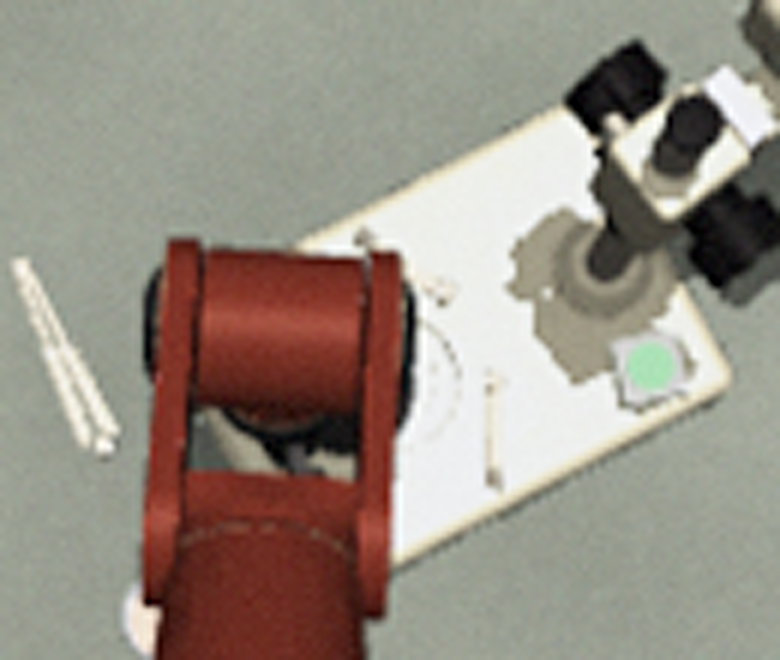

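The plate moved straight, from crop (525,273) to (490,290) in the scene view. I'll measure it from that view against the recess.

```bash
cat >> h.py <<'E'
def plate_scene(z=.028,d=None):
    d=d or grab("scene"); im=d["color"].astype(int)
    b=(im.max(2)<70).astype(np.uint8)
    c=proj(d,[*REC,.028])[0]; x,y=int(c[0]),int(c[1])
    m=np.zeros_like(b); m[y-28:y+30,x-25:x+45]=1; b&=m
    b=cv2.morphologyEx(b,cv2.MORPH_OPEN,cv2.getStructuringElement(cv2.MORPH_ELLIPSE,(13,13)))
    n,l,s,cc=cv2.connectedComponentsWithStats(b);k=1+np.argmax(s[1:,4])
    P=cast(d,cc[k],z)[0]; return s[k],P,w2m(P)
E
python3 - <<'E'
from h import *
print(plate_scene()); p,R,o=tool(); e=-R[:2,1]; print((REC-p[:2])@e,(REC-p[:2])@R[:2,2])
d=grab("scene"); print((proj(d,[*REC,.022])[0]-[160,165])*5)
# scene-measured start plate for bias
E
python3 - <<'E'
import cv2; from h import *
d=grab("scene"); d["color"]=cv2.cvtColor(cv2.imread("pics/scene0.png"),cv2.COLOR_BGR2RGB); print("initial via scene",plate_scene(d=d))
E
```

```text
(array([243, 211,  31,  24, 560], dtype=int32), array([ 0.55748389, -0.00474633,  0.028     ]), array([-20.37642399,   7.31880644]))
0.0653894255828399 -0.00010204189068012485
[449.12283785 305.26207056]
initial via scene (array([251, 209,  28,  23, 524], dtype=int32), array([0.55293764, 0.01451373, 0.028     ]), array([-39.5597203 ,  12.17880321]))
```

```bash
python3 -m jog '[[[0,-0.002,0,0,-0.18],[0,-0.004,0,0,-0.18],[0,-0.006,0,0,-0.18],[0,-0.008,0,0,-0.18],[0,-0.010,0,0,-0.18],[0,-0.012,0,0,-0.18],[0,-0.014,0,0,-0.18],[0,-0.016,0,0,-0.18],[0,-0.018,0,0,-0.18],[0,-0.020,0,0,-0.18],[0,-0.020,0,0,-0.18]]]'; python3 - <<'E'
from h import *
print(plate_scene());p,R,o=tool(); e=-R[:2,1]; print((REC-p[:2])@e,(REC-p[:2])@R[:2,2])
d=grab("wrist","w4"); d=grab("scene"); crop(d,"s4",160,165,310,295,5)
E
```

```text
t: 7.5
tool_pos: [0.55, 0.0177, 0.0206]
tool_rot: [-0.184, 1.554, 0.184]
contact_force: [0.2, 0.1, 0.1]
opening: 0.0507
(array([237, 214,  30,  24, 568], dtype=int32), array([ 0.56361717, -0.0237647 ,  0.028     ]), array([-0.67477079,  3.97813379]))
0.0452067251178676 -8.675384348480234e-05
```

View pics/s4.png

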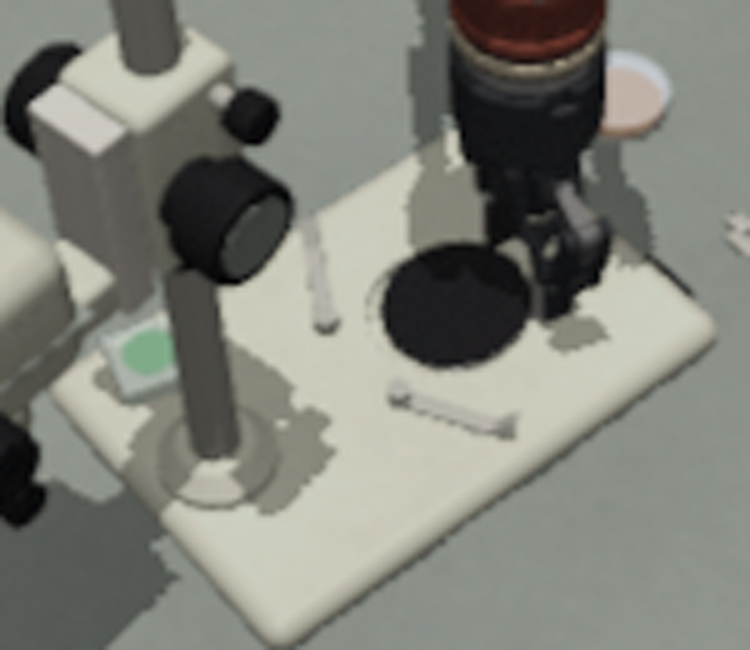

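View pics/w4.png

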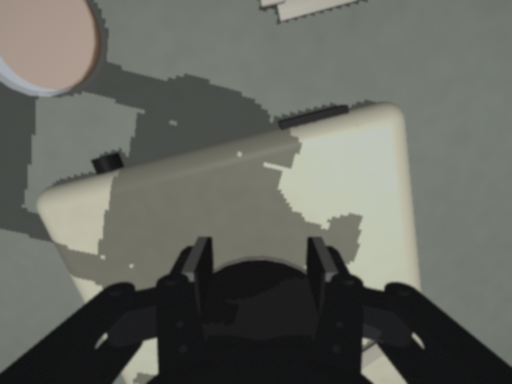

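The plate's leading edge has tipped into the recess, and a thin gap shows on the pillar side at scene crop (375,300). I'll keep pushing slowly.

```bash
python3 -m jog '[[[0,-0.001,0,0,-0.18],[0,-0.002,0,0,-0.18],[0,-0.003,0,0,-0.18],[0,-0.004,0,0,-0.18],[0,-0.004,0,0,-0.18]]]'; python3 - <<'E'
from h import *
print(plate_scene());p,R,o=tool(); e=-R[:2,1]; print((REC-p[:2])@e,(REC-p[:2])@R[:2,2])
d=grab("scene"); crop(d,"s5",200,195,300,270,7)
E
```

```text
t: 8.15
tool_pos: [0.5509, 0.0138, 0.0206]
tool_rot: [-0.184, 1.554, 0.184]
contact_force: [0.7, 1.0, -0.5]
opening: 0.0502
(array([236, 215,  29,  24, 556], dtype=int32), array([ 0.56660567, -0.02811095,  0.028     ]), array([4.5603162 , 4.62229194]))
0.04121179621049483 -0.00012728502714815556
```

View pics/s5.png

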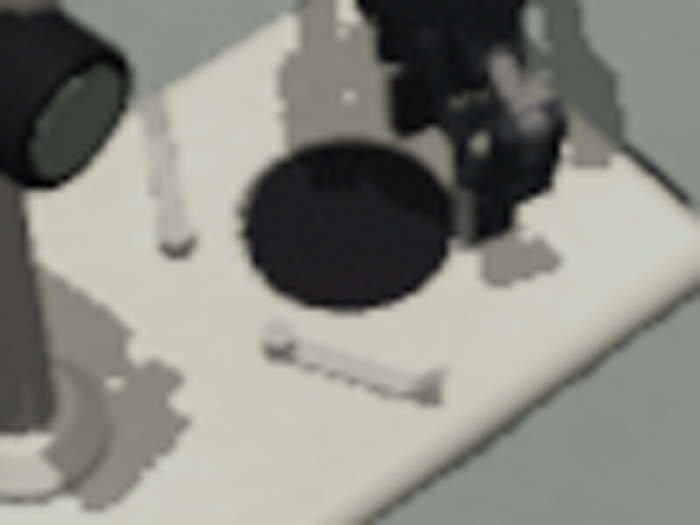

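The plate appears to have dropped in: no rim is visible in the scene crop. I'll back off, rise and look from above.

```bash
python3 -m jog '[[[0,0.006,0,0,-0.18],[-0.01,0.010,0,0,-0.18],[-0.04,0.02,0,0,-0.18],[-0.09,0.035,0,0,0.4],[-0.12,0.05,0,0,1],[-0.14,0.06,0,0,1],[-0.14,0.06,0,0,1],[-0.14,0.06,0,0,1]]]'; python3 - <<'E'
from h import *
print(plate_scene(.022))
d=grab("wrist","w6"); crop(d,"w6c",190,170,330,300,5)
d=grab("scene"); crop(d,"s6",200,195,300,270,7)
E
```

```text
t: 9.05
tool_pos: [0.5356, 0.0723, 0.1607]
tool_rot: [-0.185, 1.554, 0.185]
contact_force: [-0.6, -0.3, -0.3]
opening: -0.0001
(array([236, 216,  28,  23, 539], dtype=int32), array([ 0.56272488, -0.02781661,  0.022     ]), array([2.50741264, 1.31582194]))
```

View pics/w6.png

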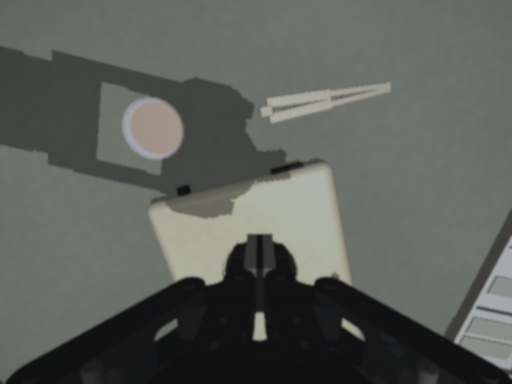

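View pics/s6.png

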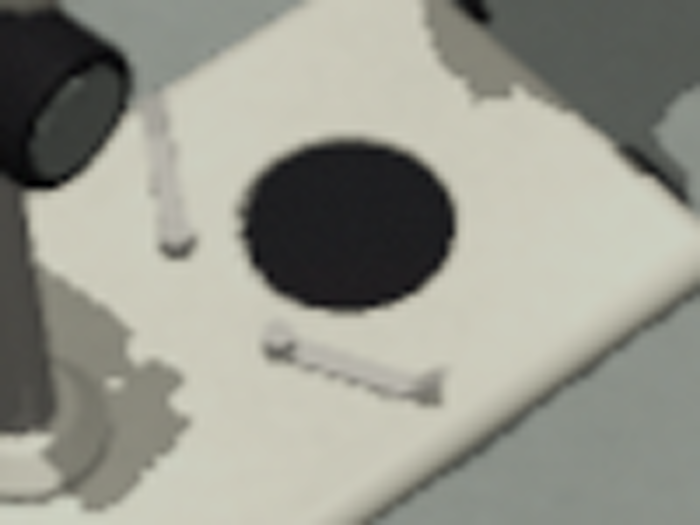

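The plate lies centred with no side wall showing at scene crop (348,225). I'll check the seating by touch with shut fingers, first near the plate's front edge, where it went in last.

```bash
python3 -c "
from h import *
print(shift((*m2w(-24,5),.034)),shift((*m2w(-60,15),.034)))"
```

```text
[ 0.1243 -0.0768  0.0008] [ 0.1243 -0.0394  0.0017]
```

```bash
python3 -m jog '[[[0.04,-0.04,0.001,0,1],[0.08,-0.077,0.001,0,1],[0.115,-0.077,0.001,0,1],[0.124,-0.077,0.001,0,1],[0.124,-0.077,0.001,0,1],[0.124,-0.077,0.001,0,1],[0.124,-0.077,0.001,0,1]]]'; python3 -m jog '[[[0.003,0,0,0,1],[0.006,0,0,0,1],[0.008,0,0,0,1],[0.008,0,0,0,1]]]';  python3 -m jog '[[[0.0015,0,0,0,1],[0.0015,0,0,0,1]]]'
```

```text
t: 9.9
tool_pos: [0.5558, -0.0024, 0.0368]
tool_rot: [-0.185, 1.554, 0.184]
contact_force: [1.0, -0.1, 0.2]
opening: 0.0001
t: 10.3
tool_pos: [0.5556, -0.0022, 0.0286]
tool_rot: [-0.185, 1.554, 0.185]
contact_force: [0.2, -0.1, 0.0]
opening: -0.0001
t: 10.5
tool_pos: [0.5553, -0.0022, 0.0267]
tool_rot: [-0.185, 1.555, 0.185]
contact_force: [0.1, 0.7, 0.4]
opening: 0.0
```

```bash
python3 -m jog '[[[0.0015,0,0,0,1],[0.0015,0,0,0,1]]]'; python3 -m jog '[[[0.0012,0,0,0,1],[0.0012,0,0,0,1]]]'; python3 -m jog '[[[0.001,0,0,0,1],[0.001,0,0,0,1]]]';  python3 -m jog '[[[0.001,0,0,0,1],[0.001,0,0,0,1]]]'
```

```text
t: 10.7
tool_pos: [0.5551, -0.0022, 0.0249]
tool_rot: [-0.185, 1.556, 0.185]
contact_force: [-0.1, 0.0, 0.2]
opening: 0.0003
t: 10.9
tool_pos: [0.555, -0.0022, 0.0235]
tool_rot: [-0.185, 1.556, 0.185]
contact_force: [-1.0, -0.5, 0.2]
opening: 0.0
t: 11.1
tool_pos: [0.5548, -0.0022, 0.0223]
tool_rot: [-0.185, 1.556, 0.185]
contact_force: [0.1, -0.1, -0.2]
opening: -0.0002
t: 11.3
tool_pos: [0.555, -0.0022, 0.0221]
tool_rot: [-0.185, 1.557, 0.185]
contact_force: [-2.3, -0.4, 4.9]
opening: 0.0002
```

Contact came at z 0.022, the same height as the base top, so the plate is flush. Next are the clips. I need to check how much room the wrist has beside the focus knobs before working behind the left clip.

```bash
python3 -m jog '[[[-0.02,0,0,0,1],[-0.06,0.01,0,0,1],[-0.11,0.03,0,0,1],[-0.13,0.04,0,0,1],[-0.13,0.04,0,0,1]]]'; python3 - <<'E'
from h import *
d=grab("top"); im=d["color"]; crop(d,"t7",205,85,375,215,4)
uv=lambda u,v:(205+(u+.5)/6-.5,105+(v+.5)/6-.5)
for n,q in dict(kl=(568,95),kl2=(607,132),kl3=(640,45),kr=(690,225),kr2=(735,295)).items():
    for z in (.21,.25): P=cast(d,uv(*q),z)[0]; print(n,z,np.round(P*1000),np.round(w2m(P)))
# housing extents in earlier picture t3 at assumed heights; TCP then (.5454,.037)
for z in (.25,.3,.35): print(z,np.round(1000*(cast(d,[uv(150,330),uv(412,330),uv(280,250)],z)-[.5454,.037,0])))
E
```

```text
t: 11.8
tool_pos: [0.5477, 0.0375, 0.1576]
tool_rot: [-0.187, 1.547, 0.185]
contact_force: [0.3, -1.6, 0.0]
opening: -0.0001
kl 0.21 [ 682. -117.  210.] [137.  66.]
kl 0.25 [ 671. -112.  250.] [128.  59.]
kl2 0.21 [ 662. -137.  210.] [145.  39.]
kl2 0.25 [ 652. -132.  250.] [136.  32.]
kl3 0.21 [ 708. -156.  210.] [183.  71.]
kl3 0.25 [ 697. -150.  250.] [173.  64.]
kr 0.21 [ 612. -179.  210.] [160. -25.]
kr 0.25 [ 603. -173.  250.] [150. -29.]
kr2 0.21 [ 575. -202.  210.] [162. -69.]
kr2 0.25 [ 567. -195.  250.] [153. -72.]
0.25 [[  7.  64. 250.]
 [  6. -68. 250.]
 [ 48.  -2. 250.]]
0.3 [[ -1.  62. 300.]
 [ -3. -65. 300.]
 [ 37.  -1. 300.]]
0.35 [[-10.  60. 350.]
 [-11. -62. 350.]
 [ 27.  -1. 350.]]
```

View pics/t7.png

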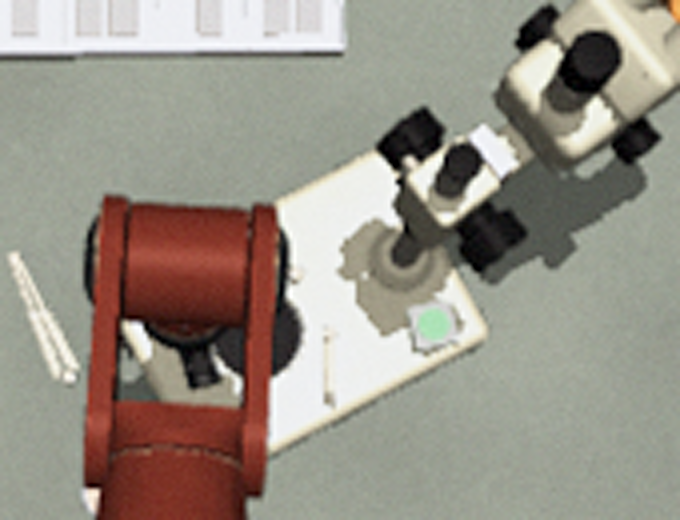

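There's roughly 17–20 mm between the wrist housing and the left knob at the start pose for the left clip, and a similar gap on the right. I'll move above the left clip.

```bash
cat >> h.py <<'E'
def P_clip(side,th,g,r=54,h=8):
    u=np.array([-np.sin(th),np.cos(th)]);t=np.array([-np.cos(th),-np.sin(th)])
    q=np.array([55,30])+r*u-(5+h+g)*t
    return q if side=='L' else q*[1,-1]
E
python3 - <<'E'
from h import *
q=P_clip('L',.48,9); print(q, m2w(*q)); print(shift((*m2w(*q),.1)),shift((*m2w(q[0]-40,q[1]+30),.15)))
p,R,o=tool(); print(np.round(o["q"],2)); z=-R[:2,2]; print(np.degrees(np.arctan2(z@MY,z@MX)))
E
```

```text
[49.57781282 88.05686769] [ 0.66139976 -0.02951977]
[ 0.0558 -0.0915  0.0957] [ 0.006  -0.0456  0.1158]
[-0.07 -0.08  1.88  0.    1.34 -0.31]
-103.92969143841464
```

```bash
python3 -m jog '[[[0,-0.02,0.05,0.14,1],[0,-0.04,0.1,0.28,1],[0,-0.06,0.11,0.42,1],[0,-0.08,0.1,0.56,1],[0.02,-0.0915,0.096,0.7,1],[0.04,-0.0915,0.096,0.846,1],[0.055,-0.0915,0.096,0.846,1],[0.055,-0.0915,0.096,0.846,1],[0.055,-0.0915,0.096,0.846,1]]]'; python3 - <<'E'
from h import *
d=grab("wrist","w8"); d=grab("scene"); crop(d,"s8",160,150,310,280,5)
p,R,o=tool(); print(np.round(o["q"],2),w2m(p)); z=-R[:2,2]; print(np.degrees(np.arctan2(z@MY,z@MX)))
E
```

```text
t: 12.75
tool_pos: [0.661, -0.0293, 0.0997]
tool_rot: [0.478, 1.509, -0.472]
contact_force: [-0.2, 0.2, 0.2]
opening: -0.0002
[-0.16  0.24  1.63  0.    1.26  0.45] [49.85773192 88.95919671]
-152.3120868305505
```

View pics/w8.png

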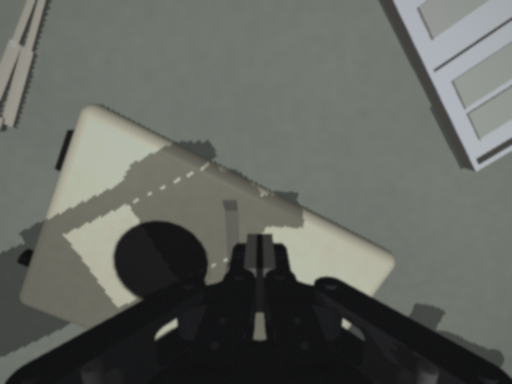

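View pics/s8.png

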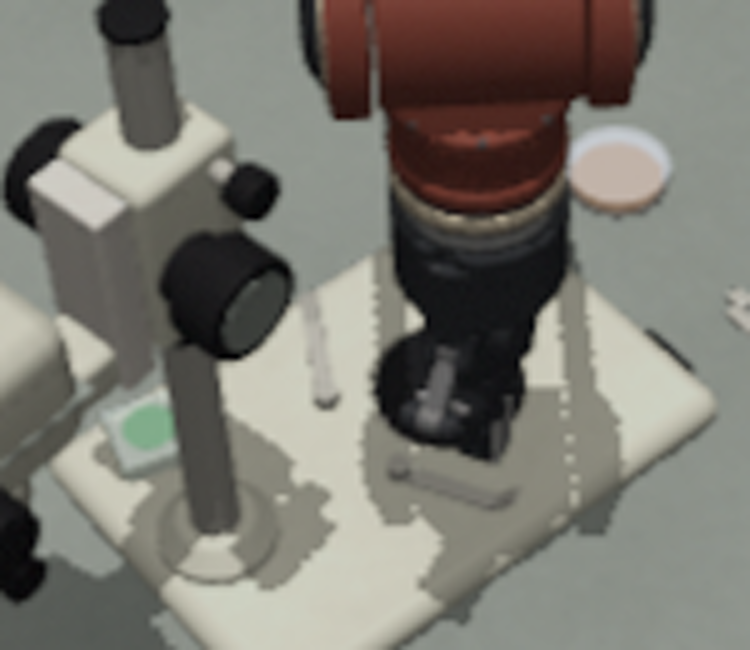

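In the wrist view the left clip's turned-up end is at (231,202) and the strip runs down to (237,250). The fingers are to its right, at (260,240). I'll get the clip angle and the gap.

```bash
python3 - <<'E'
from h import *
d=grab("wrist"); p,R,o=tool()
crop(d,"w8c",200,185,300,265,7)
for q,z in [((223.5,201),.036),((237.5,200.5),.036)]: 
    m=w2m(cast(d,q,z)[0]); print(m, np.arctan2(55-m[0],m[1]-30), np.hypot(*(m-[55,30])))
print("tcp ground",proj(d,[*p[:2],.0245]))
E
```

```text
[23.03238264 83.00270608] 0.542719110663731 61.896812612168816
[32.28715095 88.27716951] 0.3716289641180767 62.54679846056825
tcp ground [[258.4899268  204.80581881]]
```

View pics/w8c.png

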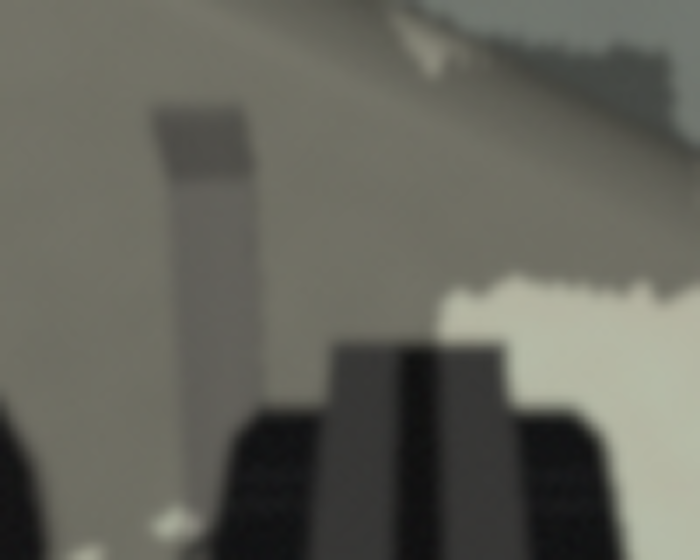

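```bash
python3 -m jog '[[[0.02,0,0.004,0,1],[0.05,0,0.004,0,1],[0.066,0,0.004,0,1],[0.074,0,0.004,0,1],[0.075,0,0.004,0,1],[0.075,0,0.004,0,1],[0.075,0,0.004,0,1]]]'; python3 - <<'E'
from h import *
d=grab("wrist","w9"); crop(d,"w9c",190,180,330,280,5)
p,R,o=tool(); print(w2m(p)); 
def rows(side,ths,g,h,z):
    p,R,o=tool(); s=1 if side=='L' else -1
    f=-R[:2,2] if side=='L' else -R[:2,2]
    a0=np.arctan2(f@MY,f@MX)
    for th in ths:
        q=P_clip(side,th,g,h=h); w=np.array([*m2w(*q),z]); t=np.array([-np.cos(th),-s*np.sin(th)])
        a=np.arctan2(t[1],t[0]); da=(a-a0+np.pi)%(2*np.pi)-np.pi
        print(round(th,2),np.round(R.T@(w-p),3),round(-da,3))
rows('L',[.46,.6,.74,.88,1.02,1.16,1.3,1.44,1.58,1.72,1.8],0,11,.0245)
E
```

```text
t: 13.6
tool_pos: [0.668, -0.0317, 0.029]
tool_rot: [0.479, 1.502, -0.471]
contact_force: [0.7, 0.1, -0.1]
opening: 0.0002
[54.55292696 92.79084264]
0.46 [ 0.004 -0.002 -0.012] 0.023
0.6 [ 0.004 -0.    -0.019] -0.117
0.74 [ 0.004  0.    -0.027] -0.257
0.88 [ 0.004  0.    -0.035] -0.397
1.02 [ 0.004 -0.001 -0.043] -0.537
1.16 [ 0.004 -0.004 -0.05 ] -0.677
1.3 [ 0.004 -0.007 -0.057] -0.817
1.44 [ 0.003 -0.012 -0.064] -0.957
1.58 [ 0.003 -0.017 -0.07 ] -1.097
1.72 [ 0.003 -0.023 -0.075] -1.237
1.8 [ 0.003 -0.027 -0.077] -1.317
```

View pics/w9c.png

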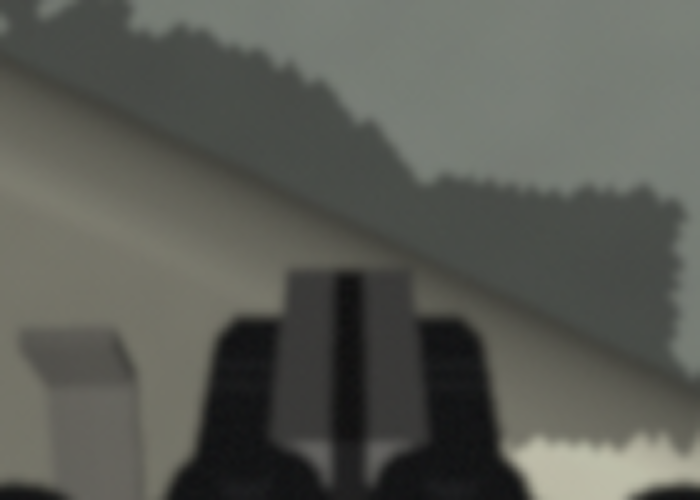

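The clip's right edge is at crop (135,400) and the finger bodies start at (205,400), leaving about 8 mm. I'll sweep along the arc in two slow calls.

```bash
python3 -m jog '[[[0.004,-0.001,-0.006,0.02,1],[0.004,-0.002,-0.012,0.02,1],[0.004,-0.001,-0.0155,-0.05,1],[0.004,0,-0.019,-0.12,1],[0.004,0,-0.023,-0.19,1],[0.004,0,-0.027,-0.26,1],[0.004,0,-0.031,-0.33,1],[0.004,0,-0.035,-0.4,1],[0.004,-0.0005,-0.039,-0.47,1],[0.004,-0.001,-0.043,-0.54,1],[0.004,-0.0025,-0.0465,-0.61,1],[0.004,-0.004,-0.05,-0.68,1]]]'; cat >> h.py <<'E'
def rows(side,ths,g,h,z):
    p,R,o=tool(); s=1 if side=='L' else -1
    f=-s*R[:2,2]
    a0=np.arctan2(f@MY,f@MX)
    for th in ths:
        q=P_clip(side,th,g,h=h); w=np.array([*m2w(*q),z]); t=np.array([-np.cos(th),-s*np.sin(th)])
        a=np.arctan2(t[1],t[0]); da=(a-a0+np.pi)%(2*np.pi)-np.pi
        print(round(th,2),np.round(R.T@(w-p),4),round(-da,3))
E
python3 - <<'E'
from h import *
d=grab("wrist","w10"); 
rows('L',[1.16,1.23,1.3,1.37,1.44,1.51,1.58,1.65,1.72,1.79],0,11,.0245)
E
```

```text
t: 14.85
tool_pos: [0.6242, -0.0061, 0.0244]
tool_rot: [-0.059, 1.554, 0.059]
contact_force: [0.3, -0.1, 0.3]
opening: -0.0001
1.16 [-0.0002 -0.0003  0.001 ] 0.008
1.23 [-0.0003  0.0007 -0.0028] -0.062
1.3 [-0.0004  0.0015 -0.0067] -0.132
1.37 [-0.0004  0.002  -0.0106] -0.202
1.44 [-0.0005  0.0022 -0.0145] -0.272
1.51 [-0.0005  0.0021 -0.0184] -0.342
1.58 [-0.0006  0.0017 -0.0224] -0.412
1.65 [-0.0007  0.0011 -0.0263] -0.482
1.72 [-0.0007  0.0002 -0.0301] -0.552
1.79 [-0.0008 -0.0009 -0.0339] -0.622
```

View pics/w10.png

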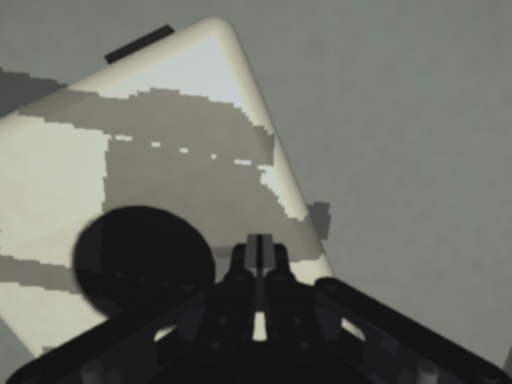

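The clip's end shows at about (222,250), right beside the fingers' left face, so it is following. I'll continue.

```bash
python3 -m jog '[[[0,0.001,-0.003,-0.06,1],[0,0.0015,-0.0067,-0.13,1],[0,0.002,-0.0106,-0.2,1],[0,0.002,-0.0145,-0.27,1],[0,0.002,-0.0184,-0.34,1],[-0.0003,0.0015,-0.0224,-0.41,1],[-0.0003,0.001,-0.0263,-0.48,1],[-0.0003,0,-0.03,-0.55,1],[-0.0003,-0.001,-0.0335,-0.62,1],[-0.0003,-0.001,-0.0335,-0.62,1]]]'; python3 - <<'E'
from h import *
d=grab("wrist","w11"); d=grab("scene"); crop(d,"s11",160,165,310,295,5)
E
```

```text
t: 15.9
tool_pos: [0.5897, -0.0094, 0.024]
tool_rot: [-0.548, 1.487, 0.539]
contact_force: [-0.1, 0.6, 0.1]
opening: -0.0
```

View pics/w11.png

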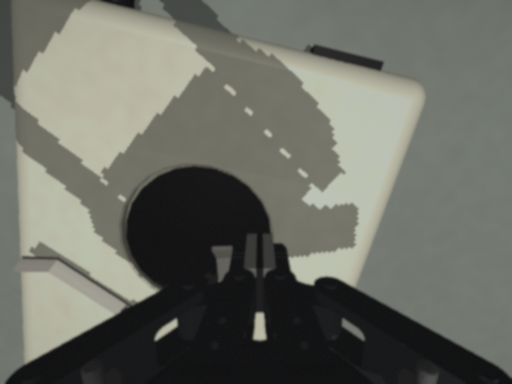

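View pics/s11.png

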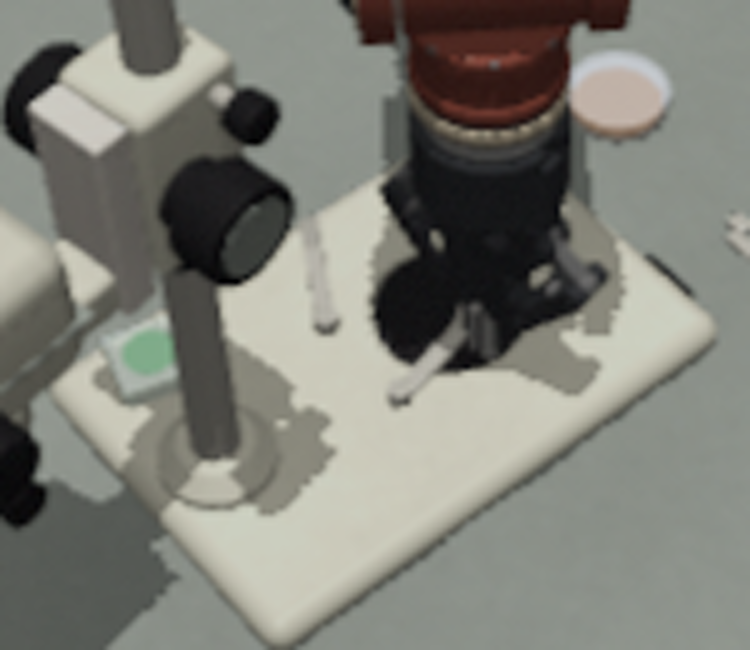

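The clip now reaches in over the plate. Its end is at wrist (222,250), touching the fingers' left side. I'll measure the angle.

```bash
python3 - <<'E'
from h import *
d=grab("wrist"); p,R,o=tool()
crop(d,"w11c",190,200,300,280,7)
for q,z in [((212.5,247),.036),((233,247),.036),((222.5,247),.036)]:
    m=w2m(cast(d,q,z)[0]); v=m-[55,30]; print(m,np.arctan2(-v[0],v[1]),np.hypot(*v))
print(w2m(p))
E
```

```text
[-4.12480151 10.42386131] 1.8905342697144625 62.28135643995373
[-6.25286875 20.44405918] 1.7255568796375855 61.993789485308696
[-5.16238732 15.30942833] 1.8102917677742254 61.93000681537127
[-1.05867111 34.20941581]
```

View pics/w11c.png

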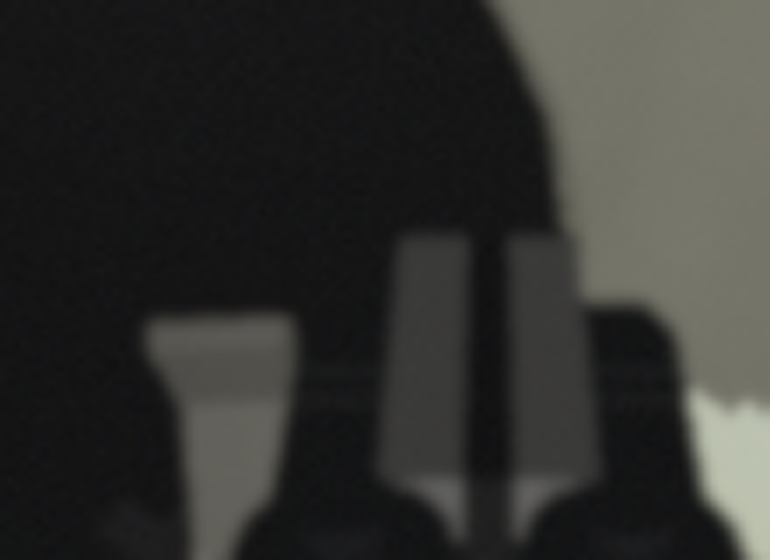

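The left clip is at about 1.81 rad with its tip well over the plate. I'll back away, lift, and move round the front to the right clip.

```bash
python3 -m jog '[[[0,0,0.006,0,1],[-0.002,0,0.014,0,1],[-0.03,0,0.02,0,1],[-0.07,0.01,0.02,0,1],[-0.1,0.02,0.02,0,1],[-0.1,0.02,0.02,0,1]]]'; python3 - <<'E'
from h import *
rows('R',[.47],12,13,.12)
p,R,o=tool(); print(p, R.T@np.array([*(m2w(-20,-60)-p[:2]),0]), o["q"])
E
```

```text
t: 16.65
tool_pos: [0.595, 0.0196, 0.1306]
tool_rot: [-0.551, 1.477, 0.535]
contact_force: [-0.3, -0.1, 0.5]
opening: -0.0002
0.47 [ 0.0083 -0.0491 -0.158 ] -0.884
[0.59497236 0.01959402 0.13055125] [-0.002504    0.01943448 -0.11017851] [-0.09291348  0.04828423  1.79079664  0.00191028  1.27641421 -0.78975385]
```

```bash
python3 -m jog '[[[0,0.015,-0.04,-0.1,1],[0,0.019,-0.08,-0.22,1],[0,0.019,-0.11,-0.34,1],[0,0,-0.13,-0.46,1],[0,-0.02,-0.145,-0.58,1],[0,-0.04,-0.158,-0.7,1],[0.008,-0.049,-0.158,-0.82,1],[0.008,-0.049,-0.158,-0.884,1],[0.008,-0.049,-0.158,-0.884,1],[0.008,-0.049,-0.158,-0.884,1]]]'; python3 - <<'E'
from h import *
d=grab("wrist","w12"); crop(d,"w12c",200,160,330,270,6); d=grab("scene"); crop(d,"s12",160,165,310,295,5)
rows('R',[.47],12,13,.0255); p,R,o=tool(); print(w2m(p),o["q"])
E
```

```text
t: 17.65
tool_pos: [0.5055, -0.1191, 0.1199]
tool_rot: [-1.228, 1.187, 1.196]
contact_force: [0.3, 1.2, -0.3]
opening: -0.0002
0.47 [ 0.0946  0.0025 -0.0003] -0.001
[ 56.99970141 -91.55132934] [-0.37958706 -0.12316794  1.97587108  0.00957523  1.26451824 -1.96221266]
```

View pics/w12.png

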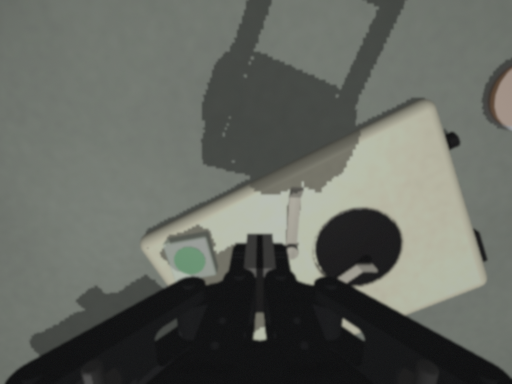

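View pics/s12.png

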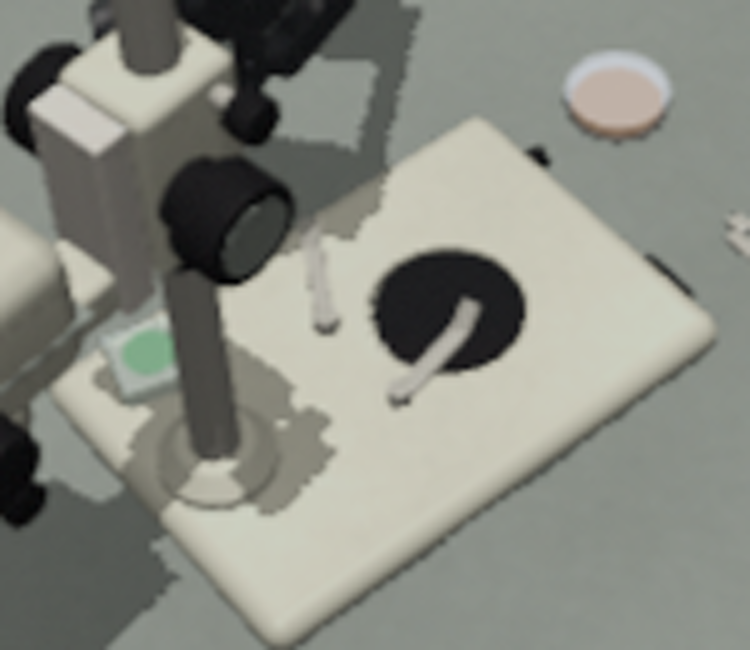

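The left clip lies well over the plate and the plate sits level. The right clip's end is at wrist (296,190), with the pivot at (291,250). I'll measure it.

```bash
python3 - <<'E'
from h import *
d=grab("wrist"); p,R,o=tool()
for q,z in [((296.5,188),.036),((290,188),.036),((303,188),.036)]:
    m=w2m(cast(d,q,z)[0]); v=m-[55,-30]; print(m,np.arctan2(-v[0],-v[1]),np.hypot(*v))
print("tcp ground",proj(d,[*p[:2],.0255]))
E
```

```text
[ 25.62272695 -84.41697583] 0.49502094383020495 61.840370556009574
[ 30.34748932 -86.81964265] 0.4093621169913242 61.937210735083525
[ 20.89804054 -82.01434764] 0.580320077935091 62.19675232270482
tcp ground [[258.31375406 193.07381575]]
```

View pics/w12c.png

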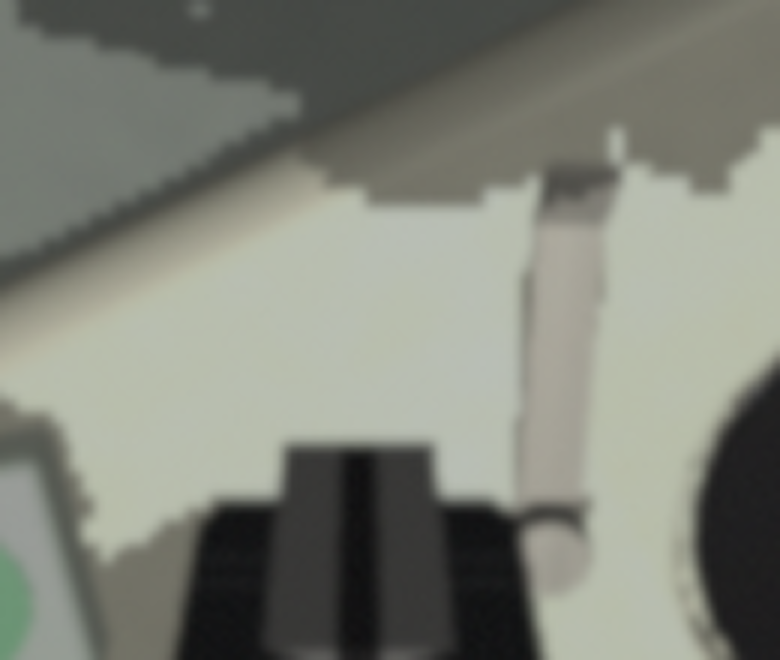

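```bash
python3 -m jog '[[[0.03,0.002,0,0,1],[0.06,0.002,0,0,1],[0.085,0.002,0,0,1],[0.094,0.002,0,0,1],[0.0945,0.002,0,0,1],[0.0945,0.002,0,0,1],[0.0945,0.002,0,0,1]]]'; python3 - <<'E'
from h import *
d=grab("wrist","w13"); crop(d,"w13c",190,160,330,270,5)
rows('R',[.47,.54,.61,.68,.75,.82,.89,.96,1.03,1.1,1.17],0,13,.0245)
E
```

```text
t: 18.5
tool_pos: [0.5074, -0.1196, 0.0276]
tool_rot: [-1.231, 1.185, 1.194]
contact_force: [0.7, -0.1, 0.2]
opening: -0.0003
0.47 [0.003  0.0019 0.0123] -0.001
0.54 [0.0029 0.0031 0.0161] 0.069
0.61 [0.0029 0.0039 0.02  ] 0.139
0.68 [0.0029 0.0045 0.0239] 0.209
0.75 [0.0029 0.0048 0.0279] 0.279
0.82 [0.0028 0.0048 0.0319] 0.349
0.89 [0.0028 0.0046 0.0359] 0.419
0.96 [0.0029 0.0041 0.0398] 0.489
1.03 [0.0029 0.0033 0.0437] 0.559
1.1 [0.0029 0.0022 0.0475] 0.629
1.17 [0.0029 0.0009 0.0513] 0.699
```

View pics/w13c.png

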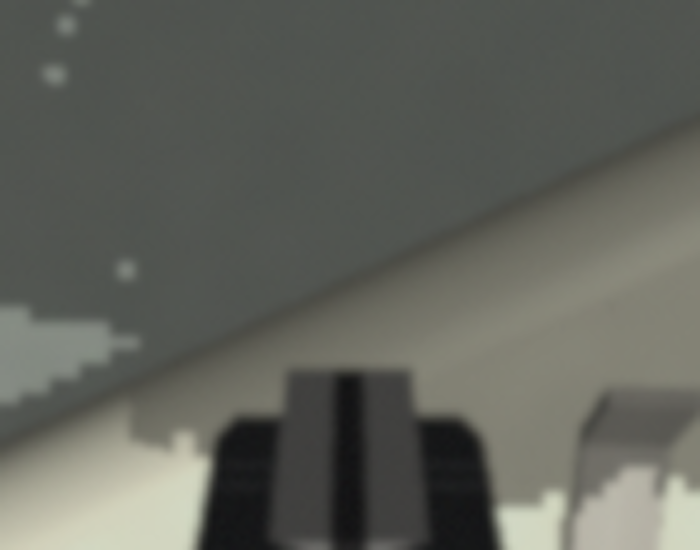

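The fingers are clear of the right clip, about 9 mm to its left in this view. I'll run the mirrored sweep.

```bash
python3 -m jog '[[[0.003,0.001,0.006,0,1],[0.003,0.002,0.012,0,1],[0.003,0.003,0.016,0.07,1],[0.003,0.004,0.02,0.14,1],[0.003,0.0045,0.024,0.21,1],[0.003,0.005,0.028,0.28,1],[0.003,0.005,0.032,0.35,1],[0.003,0.0045,0.036,0.42,1],[0.003,0.004,0.04,0.49,1],[0.003,0.0033,0.0437,0.56,1],[0.003,0.0022,0.0475,0.63,1],[0.003,0.001,0.0513,0.7,1]]]'; python3 - <<'E'
from h import *
d=grab("wrist","w14")
rows('R',[1.17,1.24,1.31,1.38,1.45,1.52,1.59,1.66,1.73,1.8],0,13,.0245)
E
```

```text
t: 19.75
tool_pos: [0.5059, -0.0678, 0.0246]
tool_rot: [-0.694, 1.434, 0.671]
contact_force: [0.4, -1.3, -0.1]
opening: -0.0003
1.17 [ 0.0001 -0.0007 -0.0007] -0.004
1.24 [0.0001 0.0005 0.0031] 0.066
1.31 [0.0002 0.0013 0.007 ] 0.136
1.38 [0.0002 0.0019 0.0109] 0.206
1.45 [0.0003 0.0023 0.0149] 0.276
1.52 [0.0004 0.0023 0.0189] 0.346
1.59 [0.0004 0.0021 0.0229] 0.416
1.66 [0.0005 0.0016 0.0268] 0.486
1.73 [0.0006 0.0008 0.0307] 0.556
1.8 [ 0.0007 -0.0003  0.0346] 0.626
```

View pics/w14.png

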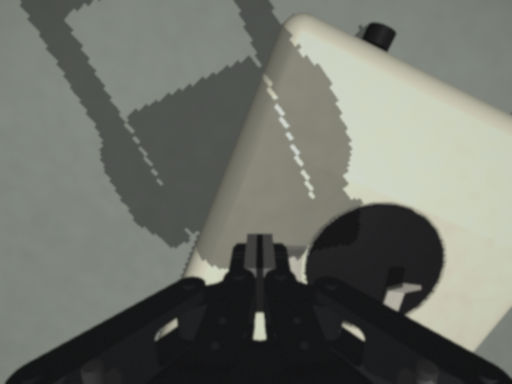

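The right clip is following, with its end at about (295,252), and the left clip over the plate hasn't moved. I'll finish the arc.

```bash
python3 -m jog '[[[0,0.0005,0.003,0.066,1],[0,0.0013,0.007,0.136,1],[0,0.002,0.011,0.206,1],[0,0.0023,0.015,0.276,1],[0,0.0023,0.019,0.346,1],[0,0.002,0.023,0.416,1],[0,0.0016,0.0268,0.486,1],[0.0003,0.0008,0.0307,0.556,1],[0.0003,-0.0003,0.0346,0.626,1],[0.0003,-0.0003,0.0346,0.626,1]]]'; python3 - <<'E'
from h import *
d=grab("wrist","w15"); crop(d,"w15c",200,190,330,280,6)
E
```

```text
t: 20.8
tool_pos: [0.5285, -0.0405, 0.025]
tool_rot: [-0.201, 1.533, 0.193]
contact_force: [0.2, -0.6, 0.1]
opening: -0.0001
```

View pics/w15c.png

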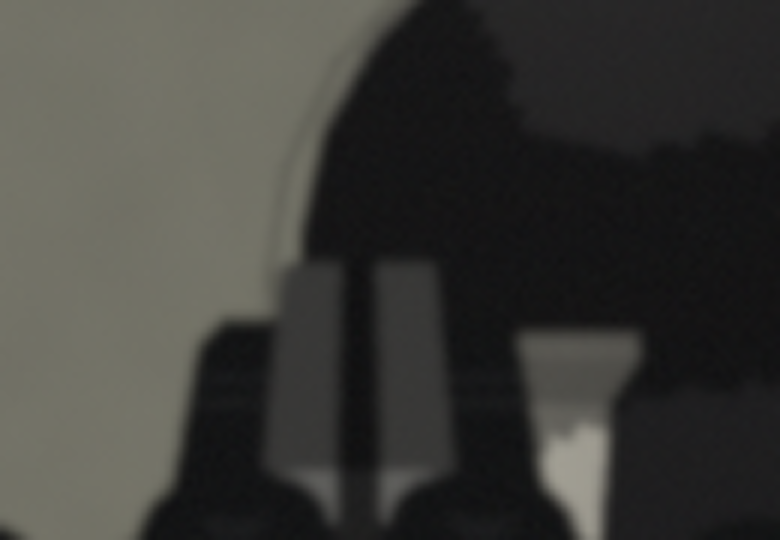

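```bash
python3 - <<'E'
from h import *
d=grab("wrist"); m=w2m(cast(d,(296.4,245.5),.036)[0]); v=m-[55,-30]; print(m,np.arctan2(-v[0],-v[1]),np.hypot(*v))
E
python3 -m jog '[[[0,0,-0.006,0,1],[-0.002,0,-0.014,0,1],[-0.03,0,-0.02,0,1],[-0.07,0.02,-0.03,0,1],[-0.11,0.05,-0.05,0,1],[-0.15,0.08,-0.08,0,1],[-0.18,0.1,-0.1,0,1],[-0.18,0.12,-0.12,0,1],[-0.18,0.12,-0.12,0,1],[-0.18,0.12,-0.12,0,1]]]'; python3 - <<'E'
from h import *
d=grab("wrist","w16"); d=grab("scene"); crop(d,"s16",200,195,300,270,7); print(plate_scene(.022)); d=grab("top"); crop(d,"t16",205,85,375,215,4)
E
```

```text
[ -5.78657932 -14.3945397 ] 1.8220947150024247 62.75777733904404
t: 21.9
tool_pos: [0.3764, 0.0457, 0.2002]
tool_rot: [-0.203, 1.531, 0.193]
contact_force: [0.6, -0.1, 0.6]
opening: 0.0004Traceback (most recent call last):
  File "<stdin>", line 2, in <module>
  File "h.py", line 32, in plate_scene
    n,l,s,cc=cv2.connectedComponentsWithStats(b);k=1+np.argmax(s[1:,4])
                                                     ~~~~~~~~~^^^^^^^^^
    return _wrapfunc(a, 'argmax', axis=axis, out=out, **kwds)
    return bound(*args, **kwds)
ValueError: attempt to get argmax of an empty sequence
```

View pics/w16.png

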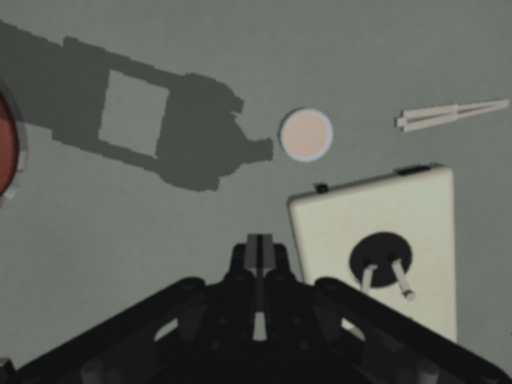

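View pics/s16.png

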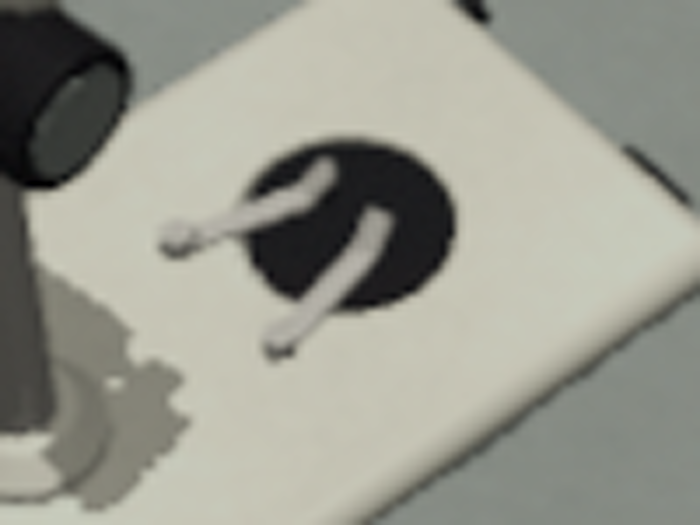

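Both clips lie symmetrically over the level plate, and the arm is clear. Before handing in, I'll compare this with the first top picture to check that nothing else moved.

```bash
python3 - <<'E'
from h import *
d=grab("top","top17"); a=cv2.imread("pics/top0.png").astype(int); b=cv2.cvtColor(d["color"],cv2.COLOR_RGB2BGR).astype(int)
df=np.abs(a-b).max(2)
for n,(x,y,r) in dict(petri=(233,208,12),forceps=(215,163,18),slidebox=(133,197,18),jar=(148,132,12),bottle=(361,228,9),loupe=(353,253,12),block=(313,166,8)).items():
    w=df[y-r:y+r,x-r:x+r]; print(n,(w>40).sum(),w.size)
crop(d,"t17",205,85,375,215,4)
E
```

```text
petri 440 576
forceps 0 1296
slidebox 0 1296
jar 0 576
bottle 0 324
loupe 0 576
block 0 256
```

View pics/top17.png

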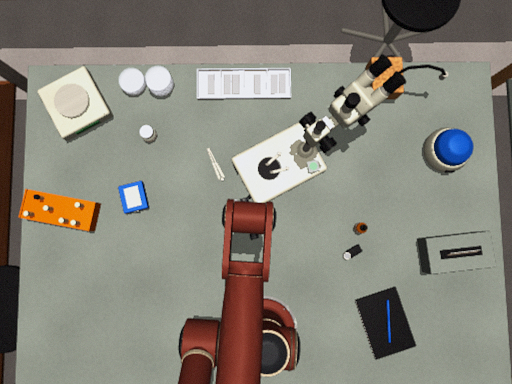

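Nothing else differs; the petri dish is only hidden under the arm in this view. I'll check it from the wrist picture, then hand in.

```bash
python3 - <<'E'
from h import *
d=grab("wrist"); print(cast(d,(306,134),.012))
d2=grab("scene"); a=cv2.imread("pics/scene0.png").astype(int); b=cv2.cvtColor(d2["color"],cv2.COLOR_RGB2BGR).astype(int); w=np.abs(a-b).max(2)[172:196,270:298]; print((w>40).sum(),w.size)
ctrl.finish_job(); print(ctrl.get_obs()["t"])
E
```

```text
[[0.42264457 0.10156257 0.012     ]]
19 672
the job is handed in; nothing more can be done
the job is handed in; nothing more can be done
```

The plate is in the recess and both clips are swung in over it. I handed the job in at about 22 s; the arm was clear of everything and no wrist-force reading went above about 6 N.

- **Plate:** I pushed it about 45 mm across with both fingertips, slightly open, without lifting it, until it dropped in. A light touch near its front edge met it at z = 0.022 m, the height of the base top. I touched only that spot; the later pictures also show it lying level.
- **Clips:** I swept the left one, then the right, round with the shut fingers. The camera put them at about 1.81 and 1.82 rad. Both ends are well in over the plate and short of the 1.9 stop.
- **Other objects:** The last top picture showed no change at the forceps, slide box, jar, bottle, loupe or staining block. The arm hid the petri dish in that view. The wrist camera placed it within about 3 mm of where it started, about as close as I can measure. The scene view differed in 19 of 672 pixels around the dish. I did not look into those before handing in; they could be the arm or its shadow.
- **Checks that disagreed or failed:** Plate positions from the scene camera ran 3–5 mm off the wrist camera's, so I relied on the wrist view and the touch. A last automatic measurement of the plate from the scene failed because the clips now cover part of it, so I judged that by eye.

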